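Find the fullest screw tin by feel

ROBOT

A 6-joint arm with a two-finger parallel gripper is mounted at the origin on the work surface. World frame = base frame: x ahead of the robot, y to its left, z up, the work surface at z = 0. Lengths are in m, angles in degrees, forces in N, time in s.
With the tool pointing down it reaches from about 0.4 to 0.825 m from the base axis. Payload 7 kg.
Tool frame: the origin (TCP) lies midway between the tips of the shut fingers; the grasp point (between the pads) lies 19 mm behind it; z points along the fingers, y is the line along which they close (so a half turn about z gives the same grasp; the last joint's range is limited). The gripper opens to 88 mm and grips with 3 to 60 N. Pads are 19 mm wide; open, the fingers measure 130 mm over their backs; the gripper's body (78 mm by 193 mm) begins 47 mm behind the grasp point.
Start: joints at [16.507, 20.546, 0.682, 0, -70.136, -16.507], TCP at [0.675, -0, 0.205] pointing down, gripper open.
Joint ranges: [-176.03, 176.03], [-82.01, 121.73], [-58.28, 71.71], [-173.87, 95.51], [-174.79, -0.11], [-173.66, 173.66]. Speed limits (degrees/s): [136.94, 136.94, 172.46, 180, 180, 180].

INTERFACE

Orientations are given as [roll, pitch, yaw] about the fixed x, y, z axes, in that order (R = Rz(yaw) Ry(pitch) Rx(roll)).
In Python, from plant import ctrl gives the robot as it stands. The module is installed in compiled form; this text tells all that it offers.
- The arm moves only by the tool send_rows, never from a script. Its argument "plan" is a list that holds one entry, the list of rows, each a list of 6 numbers: the shift along the tool's x, y, z in cm, then the turn, a rotation vector about the tool's x, y, z in degrees. A call has 1 to 8 rows; each row is the pose to reach, as a shift and turn from the pose commanded when the call began, along the tool's axes at that moment; what a row does not reach only later rows make up. A row lasts 1/12 s, in which the tool goes at most 41.7 mm and 7.16 degrees, less where a joint would pass 70% of its speed; a pose out of reach is approached as far as the arm can. A call with a gripper value outside its range is refused whole. "fingers" is the opening, from 0 (shut) to 1 (fully open), set as the call begins (left out, the last holds). The fingers move at their own pace and stop on an object; the grip force is fixed at half the most. Time passes only in rows, so rows that repeat a pose let the fingers close. It gives the time, the measured TCP pose, the force, the opening and the grip force at its end, in the units of the state.
- ctrl.get_obs(): the state, without advancing time (a new reading comes with each control period).
- ctrl.snapshot(name): name is "scene" or "side" or "wrist"; returns a dict with "img" (420x560x3 uint8, red, green, blue), "K" (3x3 intrinsics, pixels), "k1" (the pictures are not rectified: a ray, as slopes to the right and down, at radius r is drawn at 1 + k1 r^2 times it, then the intrinsics apply), "pose" (4x4, takes a point from camera to world coordinates). Camera axes: x right, y down, z forward; pixel columns grow to the right and rows downward; lengths in m; the calibration is good to about 2 mm. A picture is of the moment at which its call begins. There is no depth.
- ctrl.close_job(): hands the job in; it is judged then, once.
The state is a dict: "clock": time; "joint_pos": joint angles; "qvel": joint speeds; "tau": joint torques, N m; "tool_pos": TCP position; "orientation": TCP orientation; "force": force on the tool from outside, world axes, zero at the start; "moment": the same for the moment, N m; "opening": finger opening in m; "gripper_force": force on a finger pad.
Only numpy, scipy, OpenCV 4.12 (cv2) and the standard library are available. Lean on these libraries where they do the work, as an engineer would, in place of code of your own. Each camera call takes 0.05 s, during which the arm holds its last target. There are 200 camera calls.

TASK

The three identical closed screw tins standing about on the patio bench hold different amounts, and only their weight tells which is the fullest: heft them, put the two lighter ones back in the wooden tray, each standing upright in a compartment of its own and set down rather than dropped, and keep the heaviest in hand. Finish while still holding that heaviest tin up in the gripper, upright, still, and at least 10 cm above the bench, touching nothing else. Don't tip a tin over, and leave the lantern, snail, saucer and spout cap where they stand.

Things in the scene. Friction and masses are not known exactly. Their poses are not given: they have to be found in the camera images.
- tin_a: one of three identical closed steel tins of screws, a plain upright cylinder 64 mm in diameter, 92 mm tall (the tight flush lid is its top 22 mm), gripped anywhere on its side; stands on the bench at the start. Origin: centre of its underside, z up. Weighs 0.15 to 0.75 kg, the heaviest at least 0.15 kg more than the others; neither look, name nor place tells which
- tin_b: one of three identical closed steel tins of screws, a plain upright cylinder 64 mm in diameter, 92 mm tall (the tight flush lid is its top 22 mm), gripped anywhere on its side; stands on the bench at the start. Origin: centre of its underside, z up. Weighs 0.15 to 0.75 kg, the heaviest at least 0.15 kg more than the others; neither look, name nor place tells which
- tin_c: one of three identical closed steel tins of screws, a plain upright cylinder 64 mm in diameter, 92 mm tall (the tight flush lid is its top 22 mm), gripped anywhere on its side; stands on the bench at the start. Origin: centre of its underside, z up. Weighs 0.15 to 0.75 kg, the heaviest at least 0.15 kg more than the others; neither look, name nor place tells which
- tray: low wooden tray, fixed on the bench: three compartments in a row, each 86 mm square inside, centres 92 mm apart; outside 98 mm (its x) by 282 mm (its y, the row) plus a 12 mm carrying cleat on each short end; walls and dividers 6 mm thick, tops 36 mm above the bench, floor 6 mm thick. Empty at the start. Origin: centre of its underside, z up
- tray_slot0 (a point): centre of the -y end compartment of the tray, on its floor's upper face (6 mm above the bench); axes as the tray's
- tray_slot1 (a point): centre of the middle compartment of the tray, on its floor's upper face (6 mm above the bench); axes as the tray's
- tray_slot2 (a point): centre of the +y end compartment of the tray, on its floor's upper face (6 mm above the bench); axes as the tray's
- lantern: bystander: glass storm lantern with dark metal foot and roof, 110 mm diameter, 245 mm tall with its wire bail; origin at the centre of its underside
- snail: bystander: ceramic snail figure, 130 mm long, 30 mm wide, 73 mm tall; origin under its middle, head to its -x
- saucer: bystander: grey plastic plant saucer, 156 mm diameter, 26 mm tall; origin at the centre of its underside
- spout_cap: bystander: yellow plastic watering spout cap, 36 mm diameter, 34 mm tall; origin at the centre of its underside
Things that resemble listed ones, but are neither listed nor needed, are in the scene too. What is shaped like the tin_a but turquoise is not meant.

How it is judged (in metres and radians):
On the way:
1. two tins stand in the tray, each in a compartment of its own, released, and they are the two lighter ones (each rests on the tray with less than 5.1 N; the heaviest tin weighs more) ((((x of tin_b in the frame of tray between -0.02 and 0.02 m and y of tin_b in the frame of tray between -0.112 and 0.112 m and z of tin_b in the frame of tray between 0.002 and 0.01 m and angle between tin_b's own z axis and vertical below 0.08 rad and linear speed of tin_b below 0.03 m/s and contact force between the fingers and tin_b below 0.2 N and contact force between tin_b and tray below 5.1 N) and (x of tin_c in the frame of tray between -0.02 and 0.02 m and y of tin_c in the frame of tray between -0.112 and 0.112 m and z of tin_c in the frame of tray between 0.002 and 0.01 m and angle between tin_c's own z axis and vertical below 0.08 rad and linear speed of tin_c below 0.03 m/s and contact force between the fingers and tin_c below 0.2 N and contact force between tin_c and tray below 5.1 N)) or ((x of tin_a in the frame of tray between -0.02 and 0.02 m and y of tin_a in the frame of tray between -0.112 and 0.112 m and z of tin_a in the frame of tray between 0.002 and 0.01 m and angle between tin_a's own z axis and vertical below 0.08 rad and linear speed of tin_a below 0.03 m/s and contact force between the fingers and tin_a below 0.2 N and contact force between tin_a and tray below 5.1 N) and (x of tin_c in the frame of tray between -0.02 and 0.02 m and y of tin_c in the frame of tray between -0.112 and 0.112 m and z of tin_c in the frame of tray between 0.002 and 0.01 m and angle between tin_c's own z axis and vertical below 0.08 rad and linear speed of tin_c below 0.03 m/s and contact force between the fingers and tin_c below 0.2 N and contact force between tin_c and tray below 5.1 N)) or ((x of tin_a in the frame of tray between -0.02 and 0.02 m and y of tin_a in the frame of tray between -0.112 and 0.112 m and z of tin_a in the frame of tray between 0.002 and 0.01 m and angle between tin_a's own z axis and vertical below 0.08 rad and linear speed of tin_a below 0.03 m/s and contact force between the fingers and tin_a below 0.2 N and contact force between tin_a and tray below 5.1 N) and (x of tin_b in the frame of tray between -0.02 and 0.02 m and y of tin_b in the frame of tray between -0.112 and 0.112 m and z of tin_b in the frame of tray between 0.002 and 0.01 m and angle between tin_b's own z axis and vertical below 0.08 rad and linear speed of tin_b below 0.03 m/s and contact force between the fingers and tin_b below 0.2 N and contact force between tin_b and tray below 5.1 N)))), for 0.2 s.
At the end, for the whole second after the job is handed in: heaviest tin gripped, underside over 95 mm above the bench, within 0.25 rad of upright, below 0.03 m/s, touching no other thing; the two lighter tins released and at rest on the tray floor in own compartments, within 0.08 rad of upright; bystanders within 20 mm of their start ((((x of tin_b in the frame of tray between -0.02 and 0.02 m and y of tin_b in the frame of tray between -0.112 and 0.112 m and z of tin_b in the frame of tray between 0.002 and 0.01 m and angle between tin_b's own z axis and vertical below 0.08 rad and linear speed of tin_b below 0.03 m/s and contact force between the fingers and tin_b below 0.2 N and contact force between tin_b and tray below 5.1 N) and (x of tin_c in the frame of tray between -0.02 and 0.02 m and y of tin_c in the frame of tray between -0.112 and 0.112 m and z of tin_c in the frame of tray between 0.002 and 0.01 m and angle between tin_c's own z axis and vertical below 0.08 rad and linear speed of tin_c below 0.03 m/s and contact force between the fingers and tin_c below 0.2 N and contact force between tin_c and tray below 5.1 N) and height (world z) of tin_a above 0.095 m and contact force between the fingers and tin_a above 1 N and angle between tin_a's own z axis and vertical below 0.25 rad and linear speed of tin_a below 0.03 m/s and contact force between tin_a and tray below 0.1 N and contact force between tin_a and tin_b below 0.1 N and contact force between tin_a and tin_c below 0.1 N and contact force between tin_a and lantern below 0.1 N and contact force between tin_a and snail below 0.1 N and contact force between tin_a and saucer below 0.1 N and contact force between tin_a and spout_cap below 0.1 N) or ((x of tin_a in the frame of tray between -0.02 and 0.02 m and y of tin_a in the frame of tray between -0.112 and 0.112 m and z of tin_a in the frame of tray between 0.002 and 0.01 m and angle between tin_a's own z axis and vertical below 0.08 rad and linear speed of tin_a below 0.03 m/s and contact force between the fingers and tin_a below 0.2 N and contact force between tin_a and tray below 5.1 N) and (x of tin_c in the frame of tray between -0.02 and 0.02 m and y of tin_c in the frame of tray between -0.112 and 0.112 m and z of tin_c in the frame of tray between 0.002 and 0.01 m and angle between tin_c's own z axis and vertical below 0.08 rad and linear speed of tin_c below 0.03 m/s and contact force between the fingers and tin_c below 0.2 N and contact force between tin_c and tray below 5.1 N) and height (world z) of tin_b above 0.095 m and contact force between the fingers and tin_b above 1 N and angle between tin_b's own z axis and vertical below 0.25 rad and linear speed of tin_b below 0.03 m/s and contact force between tin_b and tray below 0.1 N and contact force between tin_b and tin_a below 0.1 N and contact force between tin_b and tin_c below 0.1 N and contact force between tin_b and lantern below 0.1 N and contact force between tin_b and snail below 0.1 N and contact force between tin_b and saucer below 0.1 N and contact force between tin_b and spout_cap below 0.1 N) or ((x of tin_a in the frame of tray between -0.02 and 0.02 m and y of tin_a in the frame of tray between -0.112 and 0.112 m and z of tin_a in the frame of tray between 0.002 and 0.01 m and angle between tin_a's own z axis and vertical below 0.08 rad and linear speed of tin_a below 0.03 m/s and contact force between the fingers and tin_a below 0.2 N and contact force between tin_a and tray below 5.1 N) and (x of tin_b in the frame of tray between -0.02 and 0.02 m and y of tin_b in the frame of tray between -0.112 and 0.112 m and z of tin_b in the frame of tray between 0.002 and 0.01 m and angle between tin_b's own z axis and vertical below 0.08 rad and linear speed of tin_b below 0.03 m/s and contact force between the fingers and tin_b below 0.2 N and contact force between tin_b and tray below 5.1 N) and height (world z) of tin_c above 0.095 m and contact force between the fingers and tin_c above 1 N and angle between tin_c's own z axis and vertical below 0.25 rad and linear speed of tin_c below 0.03 m/s and contact force between tin_c and tray below 0.1 N and contact force between tin_c and tin_a below 0.1 N and contact force between tin_c and tin_b below 0.1 N and contact force between tin_c and lantern below 0.1 N and contact force between tin_c and snail below 0.1 N and contact force between tin_c and saucer below 0.1 N and contact force between tin_c and spout_cap below 0.1 N)) and distance of each of lantern, snail, saucer, spout_cap from where it was at the start of the episode below 0.02 m); the arm keeps its last pose, push and grip.
It fails at once if a tin is tipped over (more than 0.6 rad from upright) (angle between any of tin_a, tin_b, tin_c's own z axis and vertical above 0.6 rad).
It fails at once if a tin is dropped (falls free of the fingers faster than 0.7 m/s, a drop of about 25 mm) ((linear speed of tin_a above 0.7 m/s and contact force between the fingers and tin_a below 0.1 N) or (linear speed of tin_b above 0.7 m/s and contact force between the fingers and tin_b below 0.1 N) or (linear speed of tin_c above 0.7 m/s and contact force between the fingers and tin_c below 0.1 N)).
It fails at once if a bystander is disturbed (moved more than 20 mm or tipped more than 0.3 rad) (distance of any of lantern, snail, saucer, spout_cap from where it was at the start of the episode above 0.02 m or angle between any of lantern, snail, saucer, spout_cap's own z axis and vertical above 0.3 rad).
It also fails if it takes over 72 s, if anything falls off the work surface, if the arm or the gripper's body presses on something with over 40 N, if the wrist force passes 120 N, or if a joint passes its speed limit or range.

## Working session

There is one attempt and no reset: what is moved stays moved. The work goes in short steps, Python scripts to look and compute and a tool call to move; the robot and the scene stay as the last step left them, time stands still between calls to the robot, and variables do not carry over. Pictures are saved under pics/ and viewed, at most 10 in all, crops included, and the job is handed in when it is done.

Besides the shell and the picture viewer there is one more tool, called after "Emit:" by a JSON object that holds its "api" and its "payload". send_rows: Moves the arm, as the interface text tells. Its arguments: {"type":"object","properties":{"plan":{"type":"array","items":{"type":"array","items":{"type":"array","items":{"type":"number"}}}},"fingers":{"type":"number"}},"required":["plan"]}

```bash
mkdir -p pics
cat > h.py <<'E'
import numpy as np, cv2
from plant import ctrl
def snap(cam,fn=None):
    s=ctrl.snapshot(cam)
    if fn: cv2.imwrite('pics/'+fn,cv2.cvtColor(s['img'],cv2.COLOR_RGB2BGR))
    return s
def ray(s,u,v):
    K=np.array(s['K']);d=cv2.undistortPoints(np.array([[[u,v]]],float),K,np.array([s['k1'],0,0,0,0.]))[0,0]
    P=np.array(s['pose']);return P[:3,3],P[:3,:3]@np.array([d[0],d[1],1])
def onz(s,u,v,z):
    o,d=ray(s,u,v);return o+d*(z-o[2])/d[2]
def proj(s,p):
    P=np.array(s['pose']);c=P[:3,:3].T@(np.array(p,float)-P[:3,3])
    return cv2.projectPoints(c.reshape(1,1,3),np.zeros(3),np.zeros(3),np.array(s['K']),np.array([s['k1'],0,0,0,0.]))[0].ravel()
E
python3 - <<'E'
from h import *
print(ctrl.get_obs())
for c in('scene','side'):
    s=snap(c,c+'0.png');print(c,s['K'],s['k1'],np.round(s['pose'],3))
E
```

```text
{'clock': 0.0, 'joint_pos': array([ 1.65071454e+01,  2.05922907e+01,  6.33477208e-01, -1.98518402e-02,
       -7.01363384e+01, -1.65060062e+01]), 'qvel': array([ 0.08144407, -0.02264288,  0.12826339,  0.0045105 , -0.10184127,
       -0.02890353]), 'tau': array([-8.00930356e-04, -5.82726967e+01,  2.93058443e+01,  6.99745238e+00,
        6.93249181e-03, -2.06530804e-04]), 'tool_pos': array([ 6.74469321e-01, -3.08777271e-05,  2.04411660e-01]), 'orientation': array([ 1.79903467e+02, -9.14391288e-03, -9.00056140e+01]), 'force': array([ 0.01187633,  0.50170617, -1.16717658]), 'moment': array([ 0.00450934, -0.01077743, -0.02065614]), 'gripper_force': 0.0, 'opening': 0.08809373654106066}
scene [[506.2312227    0.         277.84489112]
 [  0.         506.2312227  207.64267367]
 [  0.           0.           1.        ]] -0.107678043163936 [[ 0.38   0.49  -0.784  1.663]
 [ 0.925 -0.191  0.329 -0.499]
 [ 0.011 -0.85  -0.526  0.781]
 [ 0.     0.     0.     1.   ]]
side [[488.67949625   0.         278.31394331]
 [  0.         488.67949625 204.60936696]
 [  0.           0.           1.        ]] -0.1045073092456934 [[-0.795 -0.435  0.424 -0.19 ]
 [-0.607  0.547 -0.577  1.01 ]
 [ 0.019 -0.716 -0.698  1.266]
 [ 0.     0.     0.     1.   ]]
```

View pics/scene0.png

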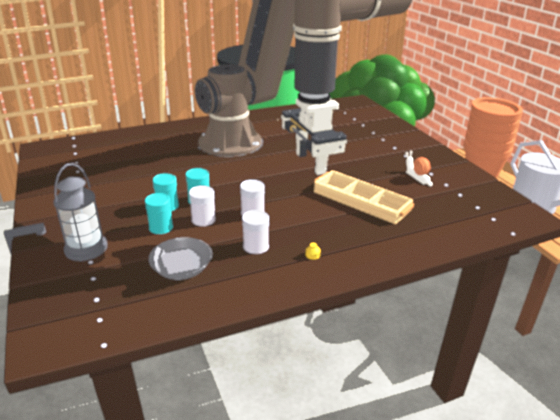

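View pics/side0.png

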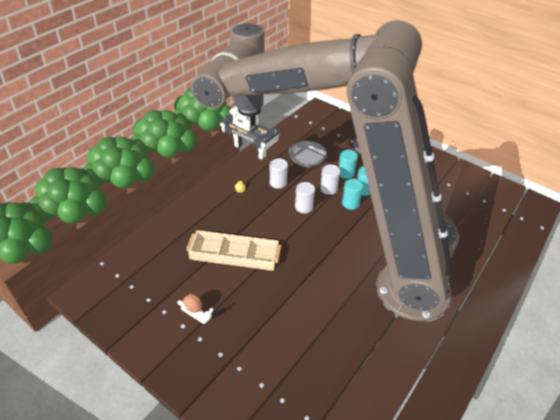

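Scene view: three pale tins at about (203,205), (252,198) and (256,232). Three turquoise decoys at (165,192), (197,186) and (159,213). Tray at (362,196), lantern (80,220), saucer (180,260), cap (313,252), snail (418,168). Side view: the pale tins are at (278,173), (330,179) and (305,198). The pale ones fit plain steel; the turquoise ones are excluded by the task. Next I measure, with one enlarged crop to confirm.

```bash
cat > m.py <<'E'
from h import *
def blobs(s,lo,hi,roi,amin=60):
    hsv=cv2.cvtColor(s['img'],cv2.COLOR_RGB2HSV);m=cv2.inRange(hsv,lo,hi)
    k=np.zeros_like(m);x0,y0,x1,y1=roi;k[y0:y1,x0:x1]=m[y0:y1,x0:x1]
    k=cv2.morphologyEx(k,cv2.MORPH_OPEN,np.ones((2,2)))
    n,l,st,c=cv2.connectedComponentsWithStats(k)
    return [(c[i],st[i],l==i) for i in range(1,n) if st[i,4]>amin]
E
python3 - <<'E'
from m import *
for cam,roi,tr in(('scene',(120,160,290,260),(300,160,425,230)),('side',(255,130,390,220),(175,220,295,280))):
    s=snap(cam)
    for c,st,_ in blobs(s,(0,0,130),(180,60,255),roi): print(cam,'pale',c.round(1),st,onz(s,*c,.046).round(4))
    for c,st,_ in blobs(s,(80,90,80),(100,255,255),roi): print(cam,'turq',c.round(1),st,onz(s,*c,.046).round(4))
    for c,st,k in blobs(s,(10,50,110),(35,200,255),tr,200):
        print(cam,'tray',c.round(1),st)
        hull=cv2.convexHull(np.argwhere(k)[:,::-1].astype(np.float32))
        q=np.array([onz(s,*p[0],.036)[:2] for p in hull],np.float32)
        print(cv2.minAreaRect(q*1000), q.min(0),q.max(0))
    x0,y0,x1,y1=roi
    r=s['img'][y0:y1,x0:x1]
    cv2.imwrite('pics/crop_%s.png'%cam,cv2.cvtColor(cv2.resize(r,None,fx=4,fy=4),cv2.COLOR_RGB2BGR))
# bystanders
s=snap('scene')
for n,u,v,z in(('cap',313,252,.017),('lanternfoot',85,245,0.01),('saucer',180,258,.02),('snail',418,170,.03)):print(n,onz(s,u,v,z).round(3))
E
```

```text
scene pale [255.2 217.5] [ 241  180   30   75 1855] [ 0.5923 -0.1156  0.046 ]
scene pale [203.3 206.1] [190 187  27  41 930] [ 0.4853 -0.2295  0.046 ]
scene pale [178.3 251.6] [154 238  48  23 675] [ 0.6676 -0.3416  0.046 ]
scene turq [197.9 178.3] [187 169  24  22 395] [ 0.3225 -0.2024  0.046 ]
scene turq [162.8 204.2] [ 146  174   34   61 1529] [ 0.4344 -0.3326  0.046 ]
scene tray [365.3 197. ] [ 315  170  101   56 2722]
((573.6819458007812, 222.17312622070312), (321.5677795410156, 166.08563232421875), 28.56434440612793) [0.40450662 0.09895729] [0.75052875 0.35499865]
side pale [370.9 174.8] [357 131  29  90 825] [ 0.3707 -0.3513  0.046 ]
side pale [266.4 148.1] [259 136  21  25 191] [ 0.7874 -0.2296  0.046 ]
side pale [311.  156.6] [296 146  31  21 394] [ 0.6146 -0.2981  0.046 ]
side pale [278.5 173.7] [270 159  19  31 498] [ 0.6522 -0.1335  0.046 ]
side pale [330.4 179.3] [321 165  20  30 486] [ 0.4789 -0.2312  0.046 ]
side pale [304.9 198.1] [295 183  21  32 545] [ 0.4949 -0.0854  0.046 ]
side turq [353.  180.6] [ 340  150   31   61 1157] [ 0.4074 -0.2784  0.046 ]
side tray [233.4 250.7] [ 187  231   95   41 2758]
((540.7998657226562, 255.66818237304688), (310.42486572265625, 135.62826538085938), 28.541980743408203) [0.38160115 0.13275123] [0.69621897 0.37451845]
cap [ 0.753 -0.02   0.017]
lanternfoot [ 0.503 -0.556  0.01 ]
saucer [ 0.66  -0.338  0.02 ]
snail [0.494 0.484 0.03 ]
```

View pics/crop_scene.png

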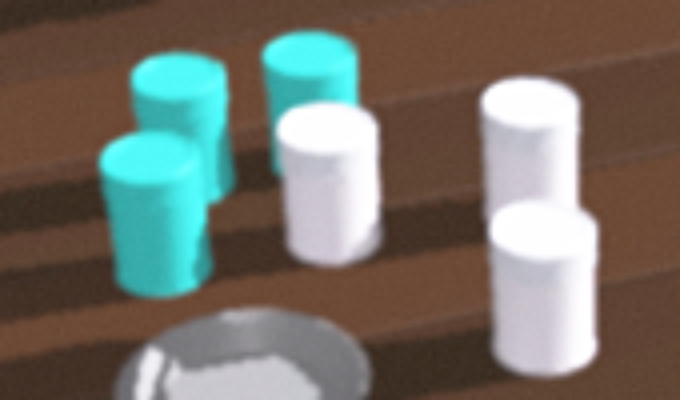

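The crop confirms it: pale steel tins have tops at pixels (202,192), (252,186) and (256,217), and the three turquoise ones are decoys. I'll look at the tray with the wrist camera.

Emit:
{"api": "send_rows", "payload": {"plan": [[[-3,1.5,-1.5,0,0,0],[-6.5,3,-3,0,0,0],[-10,4.5,-5,0,0,0],[-13.5,6,-6.5,0,0,0],[-17,8,-8,0,0,0],[-20.5,9.5,-9,0,0,0],[-23,11,-10,0,0,0],[-23,11,-10,0,0,0]]]}}

```text
clock: 0.92
tool_pos: [0.5636, 0.2344, 0.308]
orientation: [-179.8, 0.2, -89.8]
force: [0.7, -0.1, 0.7]
opening: 0.0878
gripper_force: 0.0
```

Run:
```python
from m import *
print(ctrl.get_obs()['tool_pos'])
s=snap('wrist','w1.png');print(np.round(s['pose'],3),s['K'][0])
s=snap('scene')
for u,v in((202,192),(252.5,185.8),(255.8,217.5),(165,179),(197.5,173),(157.5,199)):print(onz(s,u,v,.092).round(3))
```

```text
[0.56361159 0.23438695 0.30796272]
[[-1.    -0.005  0.001  0.564]
 [-0.004  0.953  0.303  0.152]
 [-0.003  0.303 -0.953  0.488]
 [ 0.     0.     0.     1.   ]] [322.83027437   0.         282.63852315]
[ 0.487 -0.23   0.092]
[ 0.504 -0.091  0.092]
[ 0.66  -0.138  0.092]
[ 0.376 -0.31   0.092]
[ 0.375 -0.214  0.092]
[ 0.48  -0.351  0.092]
```

View pics/w1.png

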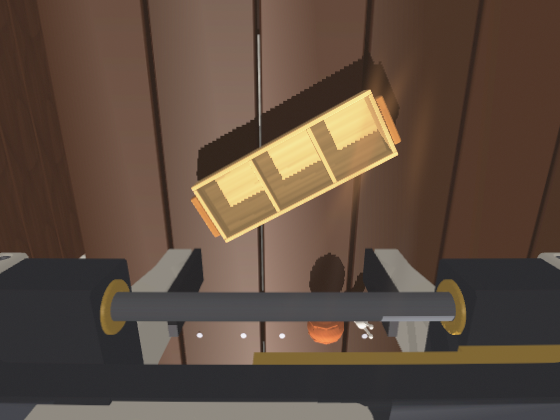

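The wrist view shows the tray's rim corners at about (193,189), (371,91), (397,155) and (227,241), with orange cleats at the ends. The compartments are empty.

Run:
```python
from m import *
s=snap('wrist')
C=np.array([onz(s,u,v,.036)[:2] for u,v in((193,189),(371,91),(397,155),(227,241))]);print(C.round(4))
print('sides',np.linalg.norm(C-np.roll(C,-1,0),axis=1).round(4),'ctr',C.mean(0).round(4))
d=(C[1]-C[0])+(C[2]-C[3]);a=np.arctan2(d[1],d[0]);print('row dir deg',np.degrees(a))
c=C.mean(0);e=np.array([np.cos(a),np.sin(a)])
for cam in('scene','side'):
    t=snap(cam);print(cam,[proj(t,[*(c+k*.092*e),.006]).round(1) for k in(-1,0,1)],[proj(t,[*q,.036]).round(0) for q in C])
print([(c+k*.092*e).round(4) for k in(-1,0,1)])
```

```text
[[0.6934 0.2629]
 [0.4485 0.1293]
 [0.4051 0.2132]
 [0.6484 0.3438]]
sides [0.279  0.0945 0.2761 0.0926] ctr [0.5488 0.2373]
row dir deg -151.57683312722196
scene [array([387.2, 208.7]), array([360.3, 198.3]), array([335. , 188.5])] [array([395., 212.]), array([314., 181.]), array([332., 170.]), array([410., 199.])]
side [array([209.2, 248. ]), array([235.8, 251.7]), array([262.8, 255.3])] [array([199., 230.]), array([279., 241.]), array([274., 262.]), array([191., 251.])]
[array([0.6298, 0.2811]), array([0.5488, 0.2373]), array([0.4679, 0.1935])]
```

Emit:
{"api": "send_rows", "payload": {"plan": [[[4,0,0,0,0,0],[8,0,0,0,0,0],[12,0,0,0,0,0],[16,0.5,0,0,0,0],[20,0.5,0,0,0,0],[23,0.5,0,0,0,0],[26,0.5,0,0,0,0],[26,0.5,0,0,0,0]]]}}

```text
clock: 1.83
tool_pos: [0.5593, -0.0355, 0.305]
orientation: [179.9, -0.1, -90.3]
force: [0.5, 0.4, 0.3]
opening: 0.0875
gripper_force: 0.0
```

Run:
```python
from m import *
o=ctrl.get_obs();print(o['tool_pos'],o['force'],o['qvel'].round(1))
s=snap('wrist','w2.png')
for n,p in dict(A=(.485,-.23),B=(.501,-.089),C=(.656,-.136)).items(): print(n,proj(s,[*p,.092]).round(0))
```

```text
[ 0.55929479 -0.03552178  0.30502251] [0.53594707 0.41688396 0.29451818] [ 3.3  0.4  0.3 -0.8  0.4 -4.7]
A [351.  -3.]
B [331. 132.]
C [198.  91.]
```

View pics/w2.png

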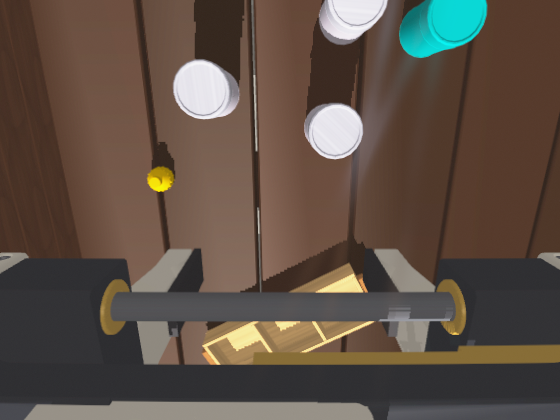

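Wrist view: pale lids are at (335,131) for B and (203,90) for C, and A's is partly visible at (357,0). All lie about 4 px right of prediction, so x is about 4 mm smaller. B ≈ (0.498,-0.089), C ≈ (0.652,-0.136), A ≈ (0.481,-0.230). Going above B.

Emit:
{"api": "send_rows", "payload": {"plan": [[[1.5,1.5,3,0,0,0],[2.5,2.5,6.5,0,0,0],[3.5,4,10,0,0,0],[5,5,13.5,0,0,0],[5.9,6.2,17,0,0,0],[5.9,6.2,18.5,0,0,0],[5.9,6.2,18.5,0,0,0],[5.9,6.2,18.5,0,0,0]]]}}

```text
clock: 2.55
tool_pos: [0.498, -0.0894, 0.1201]
orientation: [179.9, -0.0, -90.0]
force: [0.1, 0.3, 0.7]
opening: 0.0876
gripper_force: 0.0
```

Emit:
{"api": "send_rows", "payload": {"plan": [[[0,0,0,0,0,0],[0,0,0,0,0,0]]]}}

```text
clock: 2.72
tool_pos: [0.4996, -0.0887, 0.1219]
orientation: [-179.8, 0.0, -90.0]
force: [-0.5, -0.2, 0.2]
opening: 0.0878
gripper_force: 0.0
```

Emit:
{"api": "send_rows", "payload": {"plan": [[[0,0,1.5,0,0,0],[0,0,3,0,0,0],[0,0,4.5,0,0,0],[0,0,6,0,0,0],[0,0,7,0,0,0],[0,0,7.5,0,0,0],[0,0,7.5,0,0,0]]]}}

```text
clock: 3.3
tool_pos: [0.498, -0.0889, 0.045]
orientation: [180.0, -0.0, -90.0]
force: [0.4, -1.2, 0.8]
opening: 0.0879
gripper_force: 0.0
```

Emit:
{"api": "send_rows", "payload": {"plan": [[[0,0,0,0,0,0],[0,0,0,0,0,0],[0,0,0,0,0,0],[0,0,0,0,0,0],[0,0,0,0,0,0],[0,0,0,0,0,0],[0,0,0,0,0,0],[0,0,0,0,0,0]]], "fingers": 0.5}}

```text
clock: 3.97
tool_pos: [0.4979, -0.0891, 0.0458]
orientation: [-180.0, -0.0, -90.0]
force: [-3.6, 1.4, 6.1]
opening: 0.064
gripper_force: 30.0
```

Emit:
{"api": "send_rows", "payload": {"plan": [[[0,0,-1,0,0,0],[0,0,-2.5,0,0,0],[0,0,-4,0,0,0],[0,0,-5.5,0,0,0],[0,0,-7,0,0,0],[0,0,-8,0,0,0],[0,0,-8,0,0,0],[0,0,-8,0,0,0]]]}}

```text
clock: 4.63
tool_pos: [0.4981, -0.0889, 0.1256]
orientation: [-179.9, 0.0, -90.0]
force: [0.1, 0.5, -2.0]
opening: 0.0636
gripper_force: 30.0
```

Emit:
{"api": "send_rows", "payload": {"plan": [[[0,0,0,0,0,0],[0,0,0,0,0,0],[0,0,0,0,0,0],[0,0,0,0,0,0]]]}}

```text
clock: 4.97
tool_pos: [0.4976, -0.0891, 0.1247]
orientation: [179.9, -0.0, -90.0]
force: [-0.4, -0.6, -2.0]
opening: 0.064
gripper_force: 30.0
```

Emit:
{"api": "send_rows", "payload": {"plan": [[[0,0,0,0,0,0],[0,0,0,0,0,0]]]}}

```text
clock: 5.13
tool_pos: [0.4979, -0.0891, 0.1251]
orientation: [180.0, -0.0, -90.0]
force: [0.5, 0.3, -1.4]
opening: 0.0636
gripper_force: 30.0
```

Emit:
{"api": "send_rows", "payload": {"plan": [[[0,0,0,0,0,0],[0,0,0,0,0,0]]]}}

```text
clock: 5.3
tool_pos: [0.498, -0.089, 0.1253]
orientation: [180.0, -0.0, -90.0]
force: [0.2, -0.5, -2.6]
opening: 0.0639
gripper_force: 30.0
```

B weighs about 2.2 N, so it is light: the task text puts the heaviest above 5.1 N. Carrying it to the near end compartment at (0.468, 0.194).

Emit:
{"api": "send_rows", "payload": {"plan": [[[-3,0.5,0,0,0,0],[-7,1,0,0,0,0],[-11,1.5,0,0,0,0],[-15,2,0,0,0,0],[-19,2.5,0,0,0,0],[-23,3,0,0,0,0],[-26.5,3,0,0,0,0],[-28.3,3,0,0,0,0]]]}}

```text
clock: 5.97
tool_pos: [0.468, 0.1978, 0.1258]
orientation: [-179.9, 0.1, -89.9]
force: [1.0, 0.2, -2.2]
opening: 0.0635
gripper_force: 30.0
```

Emit:
{"api": "send_rows", "payload": {"plan": [[[0,0,0,0,0,0],[0,0,0,0,0,0],[0,0,0,0,0,0]]]}}

```text
clock: 6.22
tool_pos: [0.4677, 0.1937, 0.1252]
orientation: [180.0, -0.0, -90.0]
force: [0.5, -0.4, -1.7]
opening: 0.064
gripper_force: 30.0
```

Run:
```python
from m import *
o=ctrl.get_obs();print(o['tool_pos'],o['force'])
s=snap('side');x0,y0=150,130
a=cv2.resize(s['img'][y0:y0+150,x0:x0+190],None,fx=4,fy=4)
t=snap('scene');b=cv2.resize(t['img'][100:250,290:480],None,fx=4,fy=4)
cv2.imwrite('pics/p1.png',cv2.cvtColor(cv2.resize(np.hstack([a,b]),(800,316)),cv2.COLOR_RGB2BGR))
```

```text
[0.46766514 0.19367775 0.12517407] [ 0.5079343  -0.41424105 -1.72123436]
```

View pics/p1.png

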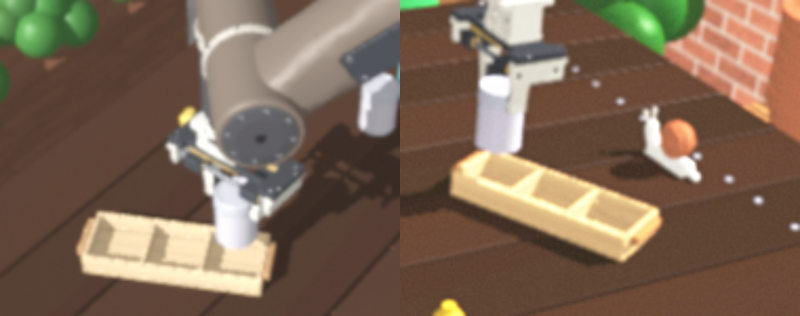

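The tin hangs over the near end compartment in both views (crop pixels (237,215) and (500,115)). Lowering and releasing.

Emit:
{"api": "send_rows", "payload": {"plan": [[[0,0,1.5,0,0,0],[0,0,3,0,0,0],[0,0,4.5,0,0,0],[0,0,5.8,0,0,0],[0,0,6.6,0,0,0],[0,0,7.2,0,0,0],[0,0,7.3,0,0,0],[0,0,7.3,0,0,0]]]}}

```text
clock: 6.98
tool_pos: [0.4682, 0.1938, 0.0526]
orientation: [-180.0, 0.0, -90.0]
force: [-1.1, 0.5, -1.3]
opening: 0.0639
gripper_force: 30.0
```

Emit:
{"api": "send_rows", "payload": {"plan": [[[0,0,0,0,0,0],[0,0,0,0,0,0]]]}}

```text
clock: 7.15
tool_pos: [0.4684, 0.1943, 0.053]
orientation: [-179.9, 0.0, -90.0]
force: [0.4, -1.1, -1.8]
opening: 0.0638
gripper_force: 30.0
```

Still carrying the load; nudging down 1–2 mm until it touches.

Emit:
{"api": "send_rows", "payload": {"plan": [[[0,0,0.1,0,0,0],[0,0,0.1,0,0,0],[0,0,0.1,0,0,0]]]}}

```text
clock: 7.4
tool_pos: [0.4683, 0.1942, 0.0518]
orientation: [-180.0, 0.0, -90.0]
force: [-0.2, -0.8, 2.4]
opening: 0.0636
gripper_force: 30.0
```

Emit:
{"api": "send_rows", "payload": {"plan": [[[0,0,0.05,0,0,0],[0,0,0.05,0,0,0],[0,0,0.05,0,0,0]]]}}

```text
clock: 7.65
tool_pos: [0.4683, 0.1942, 0.0518]
orientation: [-179.9, 0.0, -90.0]
force: [-2.6, -1.5, 8.4]
opening: 0.0638
gripper_force: 30.0
```

Contact with the floor. Open and rise.

Emit:
{"api": "send_rows", "payload": {"plan": [[[0,0,0,0,0,0],[0,0,0,0,0,0],[0,0,0,0,0,0],[0,0,0,0,0,0],[0,0,0,0,0,0],[0,0,0,0,0,0]]], "fingers": 1}}

```text
clock: 8.15
tool_pos: [0.468, 0.194, 0.0508]
orientation: [180.0, -0.0, -90.0]
force: [0.5, -0.8, 0.6]
opening: 0.0875
gripper_force: 0.0
```

Emit:
{"api": "send_rows", "payload": {"plan": [[[0,0,-1,0,0,0],[0,0,-3,0,0,0],[0,0,-6,0,0,0],[0,0,-9,0,0,0],[0,0,-11,0,0,0],[0,0,-11,0,0,0]]]}}

```text
clock: 8.65
tool_pos: [0.4704, 0.1955, 0.1664]
orientation: [-179.6, 0.3, -90.0]
force: [0.2, -0.0, 0.2]
opening: 0.0874
gripper_force: 0.0
```

Emit:
{"api": "send_rows", "payload": {"plan": [[[3,-1.8,0,0,0,0],[6.5,-3.7,0,0,0,0],[10,-5.6,0,0,0,0],[13.5,-7.5,0,0,0,0],[17,-9.5,0,0,0,0],[20.5,-11.5,0,0,0,0],[24,-13.5,0,0,0,0],[27,-15,0,0,0,0]]]}}

```text
clock: 9.32
tool_pos: [0.6189, -0.0785, 0.1611]
orientation: [-180.0, -0.0, -90.0]
force: [1.3, 0.5, 0.0]
opening: 0.0874
gripper_force: 0.0
```

Emit:
{"api": "send_rows", "payload": {"plan": [[[2,-1,1,0,0,0],[4,-2.4,2,0,0,0],[6,-3.4,3,0,0,0],[6,-3.4,4,0,0,0],[6,-3.4,4,0,0,0],[6,-3.4,4,0,0,0]]]}}

```text
clock: 9.82
tool_pos: [0.6512, -0.136, 0.1203]
orientation: [179.9, -0.0, -90.0]
force: [-0.6, 0.2, 0.3]
opening: 0.0876
gripper_force: 0.0
```

Run:
```python
from m import *
o=ctrl.get_obs();print(o['tool_pos'],o['force'],o['qvel'].round(1))
s=snap('side')
for c,st,_ in blobs(s,(0,0,130),(180,60,255),(180,150,350,260)): print(c.round(1),st)
print('B expected',proj(s,[.468,.194,.052]),'A',proj(s,[.481,-.23,.046]),'C',proj(s,[.652,-.136,.046]))
```

```text
[ 0.65117146 -0.13597856  0.1202748 ] [-0.59015009  0.17638883  0.25983057] [ 0.9 -1.4  0.8  0.5 -0.1  0. ]
[292.3 165.8] [270 151  57  39 962]
[330.2 179.8] [321 165  20  31 508]
[262.4 245.5] [252 230  22  31 613]
[211.8 235.8] [202 233  20   7  63]
[239.6 240. ] [228 237  22   8  99]
[214.6 257.4] [197 254  36   7 113]
B expected [262.62233659 246.37142583] A [329.8093201  179.18302992] C [278.97444523 173.40748814]
```

B stands as expected in the tray, and the positions of A and C agree with the side view. Grasping C.

Emit:
{"api": "send_rows", "payload": {"plan": [[[0,0,1.5,0,0,0],[0,0,3,0,0,0],[0,0,4.5,0,0,0],[0,0,6,0,0,0],[0,0,7,0,0,0],[0,0,7.5,0,0,0],[0,0,7.5,0,0,0]]]}}

```text
clock: 10.45
tool_pos: [0.6516, -0.1354, 0.0455]
orientation: [179.9, -0.0, -90.0]
force: [-0.1, 0.1, 0.3]
opening: 0.0875
gripper_force: 0.0
```

Emit:
{"api": "send_rows", "payload": {"plan": [[[0,0,0,0,0,0],[0,0,0,0,0,0],[0,0,0,0,0,0],[0,0,0,0,0,0],[0,0,0,0,0,0],[0,0,0,0,0,0],[0,0,0,0,0,0],[0,0,0,0,0,0]]], "fingers": 0.5}}

```text
clock: 11.12
tool_pos: [0.6524, -0.1361, 0.0466]
orientation: [-179.9, -0.0, -90.0]
force: [-0.8, 1.0, 6.0]
opening: 0.0639
gripper_force: 30.0
```

Emit:
{"api": "send_rows", "payload": {"plan": [[[0,0,-1,0,0,0],[0,0,-2.5,0,0,0],[0,0,-4,0,0,0],[0,0,-5.5,0,0,0],[0,0,-7,0,0,0],[0,0,-8,0,0,0],[0,0,-8,0,0,0],[0,0,-8,0,0,0]]]}}

```text
clock: 11.78
tool_pos: [0.6518, -0.1359, 0.1257]
orientation: [-180.0, 0.0, -90.0]
force: [-0.1, 0.4, -4.4]
opening: 0.0641
gripper_force: 30.0
```

Emit:
{"api": "send_rows", "payload": {"plan": [[[0,0,0,0,0,0],[0,0,0,0,0,0],[0,0,0,0,0,0]]]}}

```text
clock: 12.03
tool_pos: [0.6513, -0.136, 0.1246]
orientation: [179.9, 0.0, -90.0]
force: [0.7, -0.2, -4.0]
opening: 0.0637
gripper_force: 30.0
```

Emit:
{"api": "send_rows", "payload": {"plan": [[[0,0,0,0,0,0],[0,0,0,0,0,0]]]}}

```text
clock: 12.2
tool_pos: [0.6518, -0.136, 0.1253]
orientation: [180.0, -0.0, -90.0]
force: [0.2, 0.9, -3.4]
opening: 0.0636
gripper_force: 30.0
```

Emit:
{"api": "send_rows", "payload": {"plan": [[[0,0,0,0,0,0],[0,0,0,0,0,0]]]}}

```text
clock: 12.37
tool_pos: [0.652, -0.136, 0.1257]
orientation: [180.0, 0.0, -90.0]
force: [0.0, -0.6, -3.6]
opening: 0.0639
gripper_force: 30.0
```

C weighs about 4 N, below 5.1 N, so it is also a lighter one; A will be hefted to confirm. Carrying C to the far end compartment at (0.630, 0.281).

Emit:
{"api": "send_rows", "payload": {"plan": [[[-3,0,0,0,0,0],[-6.5,0.3,0,0,0,0],[-10,0.5,0,0,0,0],[-13.5,0.7,0,0,0,0],[-17,0.9,0,0,0,0],[-20.5,1.1,0,0,0,0],[-24,1.3,0,0,0,0],[-27,1.5,0,0,0,0]]]}}

```text
clock: 13.03
tool_pos: [0.6368, 0.1363, 0.1261]
orientation: [-180.0, 0.0, -90.0]
force: [0.5, -0.4, -4.6]
opening: 0.0638
gripper_force: 30.0
```

Emit:
{"api": "send_rows", "payload": {"plan": [[[-3,0.2,0,0,0,0],[-6,0.4,0,0,0,0],[-9,0.5,0,0,0,0],[-12,0.7,0,0,0,0],[-14,0.7,0,0,0,0],[-14.7,0.7,0,0,0,0],[-14.7,0.7,0,0,0,0],[-14.7,0.7,0,0,0,0]]]}}

```text
clock: 13.7
tool_pos: [0.6298, 0.2807, 0.1255]
orientation: [180.0, -0.0, -90.0]
force: [0.3, -0.3, -4.3]
opening: 0.0638
gripper_force: 30.0
```

Emit:
{"api": "send_rows", "payload": {"plan": [[[0,0,1.5,0,0,0],[0,0,3,0,0,0],[0,0,4.5,0,0,0],[0,0,5.8,0,0,0],[0,0,6.6,0,0,0],[0,0,7.2,0,0,0],[0,0,7.3,0,0,0],[0,0,7.3,0,0,0]]]}}

```text
clock: 14.37
tool_pos: [0.6304, 0.2802, 0.0535]
orientation: [-180.0, -0.0, -90.0]
force: [-0.7, 0.5, -3.7]
opening: 0.0637
gripper_force: 30.0
```

Emit:
{"api": "send_rows", "payload": {"plan": [[[0,0,0.1,0,0,0],[0,0,0.1,0,0,0],[0,0,0.1,0,0,0]]]}}

```text
clock: 14.62
tool_pos: [0.6306, 0.2808, 0.0532]
orientation: [-179.9, 0.0, -90.0]
force: [-2.7, -3.8, 5.6]
opening: 0.0641
gripper_force: 30.0
```

Floor contact at the right height. Release, rise and check.

Emit:
{"api": "send_rows", "payload": {"plan": [[[0,0,0,0,0,0],[0,0,0,0,0,0],[0,0,0,0,0,0],[0,0,0,0,0,0],[0,0,0,0,0,0],[0,0,0,0,0,0]]], "fingers": 1}}

```text
clock: 15.12
tool_pos: [0.63, 0.2812, 0.0517]
orientation: [180.0, 0.0, -90.0]
force: [0.1, -0.6, -0.1]
opening: 0.0872
gripper_force: 0.0
```

Emit:
{"api": "send_rows", "payload": {"plan": [[[0,0,-1,0,0,0],[0,0,-3,0,0,0],[0,0,-6,0,0,0],[0,0,-9,0,0,0],[0,0,-11,0,0,0],[0,0,-11,0,0,0]]]}}

```text
clock: 15.62
tool_pos: [0.6326, 0.2823, 0.1687]
orientation: [-179.5, 0.3, -90.0]
force: [1.1, 0.2, 1.6]
opening: 0.0874
gripper_force: 0.0
```

Emit:
{"api": "send_rows", "payload": {"plan": [[[4,1,0,0,0,5],[8,2.3,0,0,0,10],[12,3.5,0,0,0,15],[16,4.6,0,0,0,20],[20,5.8,0,0,0,25],[24,7,0,0,0,30],[28,8.2,0,0,0,30],[31.1,9,0,0,0,30]]]}}

```text
clock: 16.28
tool_pos: [0.5386, -0.0323, 0.1627]
orientation: [-180.0, 0.0, -120.1]
force: [0.7, -0.3, 0.4]
opening: 0.0877
gripper_force: 0.0
```

Emit:
{"api": "send_rows", "payload": {"plan": [[[0,0,0,0,0,0],[0,0,0,0,0,0],[0,0,0,0,0,0]]]}}

```text
clock: 16.53
tool_pos: [0.5404, -0.03, 0.1625]
orientation: [-180.0, 0.0, -120.0]
force: [0.6, -0.4, -0.4]
opening: 0.0877
gripper_force: 0.0
```

Run:
```python
from m import *
o=ctrl.get_obs();p=o['tool_pos'];print(p,o['orientation'],o['force'])
from scipy.spatial.transform import Rotation as R
M=R.from_euler('xyz',o['orientation'],degrees=True).as_matrix()
print('tool shift cm to above A:',100*M.T@(np.array([.481,-.230,.120])-p))
s=snap('side')
for c,st,_ in blobs(s,(0,0,130),(180,60,255),(180,200,350,260)): print(c.round(1),st)
print('B',proj(s,[.468,.194,.052]),'C',proj(s,[.630,.281,.052]))
a=cv2.resize(s['img'][130:280,150:350],None,fx=4,fy=4)
cv2.imwrite('pics/p2.png',cv2.cvtColor(a,cv2.COLOR_RGB2BGR))
```

```text
[ 0.54035352 -0.03002509  0.16247182] [-1.79954614e+02  4.55387624e-02 -1.20037701e+02] [ 0.58017623 -0.42494997 -0.40320303]
tool shift cm to above A: [20.28617953 -4.86857398  4.23491766]
[209.1 241.7] [191 222  42  39 770]
[262.4 245.5] [251 230  23  31 617]
[240.7 240.2] [232 237  18   8  92]
B [262.62233659 246.37142583] C [208.08908537 238.92221521]
```

View pics/p2.png

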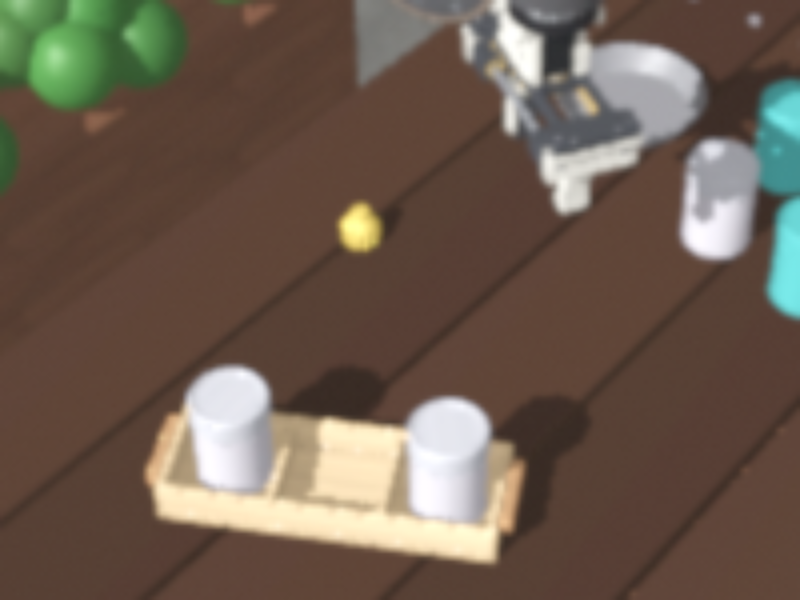

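Both light tins stand upright in the end compartments (crop pixels (230,430) and (447,460)), and A is still on the bench at (718,200). Fetching A.

Emit:
{"api": "send_rows", "payload": {"plan": [[[3.5,-0.8,0,0,0,0],[7,-1.7,0,0,0,0],[11,-2.6,0,0,0,0],[15,-3.6,0,0,0,0],[18.5,-4.4,0,0,0,0],[20.3,-4.9,2,0,0,0],[20.3,-4.9,4.2,0,0,0],[20.3,-4.9,4.2,0,0,0]]]}}

```text
clock: 17.25
tool_pos: [0.4787, -0.2298, 0.1161]
orientation: [179.7, -0.1, -120.1]
force: [-0.9, 0.6, 0.1]
opening: 0.0878
gripper_force: 0.0
```

Emit:
{"api": "send_rows", "payload": {"plan": [[[0,0,0,0,0,0],[0,0,0,0,0,0]]]}}

```text
clock: 17.42
tool_pos: [0.4821, -0.2296, 0.1207]
orientation: [-180.0, -0.0, -119.9]
force: [-0.8, 0.9, 0.7]
opening: 0.0875
gripper_force: 0.0
```

Emit:
{"api": "send_rows", "payload": {"plan": [[[0,0,1.5,0,0,0],[0,0,3,0,0,0],[0,0,4.5,0,0,0],[0,0,6,0,0,0],[0,0,7,0,0,0],[0,0,7.5,0,0,0],[0,0,7.5,0,0,0]]]}}

```text
clock: 18.0
tool_pos: [0.4812, -0.2298, 0.0447]
orientation: [180.0, -0.0, -119.9]
force: [-0.3, 0.6, 0.4]
opening: 0.0874
gripper_force: 0.0
```

Emit:
{"api": "send_rows", "payload": {"plan": [[[0,0,0,0,0,0],[0,0,0,0,0,0],[0,0,0,0,0,0],[0,0,0,0,0,0],[0,0,0,0,0,0],[0,0,0,0,0,0],[0,0,0,0,0,0],[0,0,0,0,0,0]]], "fingers": 0.5}}

```text
clock: 18.67
tool_pos: [0.4798, -0.23, 0.0452]
orientation: [179.9, -0.0, -120.0]
force: [-4.1, 4.4, 5.6]
opening: 0.064
gripper_force: 30.0
```

Lift to an underside of about 14 cm.

Emit:
{"api": "send_rows", "payload": {"plan": [[[0,0,-1,0,0,0],[0,0,-2.5,0,0,0],[0,0,-4.5,0,0,0],[0,0,-7,0,0,0],[0,0,-9.5,0,0,0],[0,0,-12,0,0,0],[0,0,-13.5,0,0,0],[0,0,-14,0,0,0]]]}}

```text
clock: 19.33
tool_pos: [0.4819, -0.2306, 0.1879]
orientation: [-179.8, 0.1, -120.0]
force: [1.5, 0.0, -6.9]
opening: 0.0637
gripper_force: 30.0
```

Emit:
{"api": "send_rows", "payload": {"plan": [[[0,0,0,0,0,0],[0,0,0,0,0,0],[0,0,0,0,0,0],[0,0,0,0,0,0],[0,0,0,0,0,0],[0,0,0,0,0,0]]]}}

```text
clock: 19.83
tool_pos: [0.4806, -0.2303, 0.184]
orientation: [179.9, -0.0, -120.0]
force: [0.6, 0.4, -7.1]
opening: 0.064
gripper_force: 30.0
```

Emit:
{"api": "send_rows", "payload": {"plan": [[[0,0,0,0,0,0],[0,0,0,0,0,0],[0,0,0,0,0,0],[0,0,0,0,0,0]]]}}

```text
clock: 20.17
tool_pos: [0.4809, -0.2303, 0.1848]
orientation: [180.0, -0.0, -120.0]
force: [0.0, 0.1, -6.9]
opening: 0.0638
gripper_force: 30.0
```

Run:
```python
from m import *
s=snap('scene','end.png')
o=ctrl.get_obs();print(o['tool_pos'],o['force'],o['opening'])
```

```text
[ 0.48091458 -0.23030664  0.18486867] [-0.37294318  0.07980127 -7.43079719] 0.06408397468899917
```

View pics/end.png

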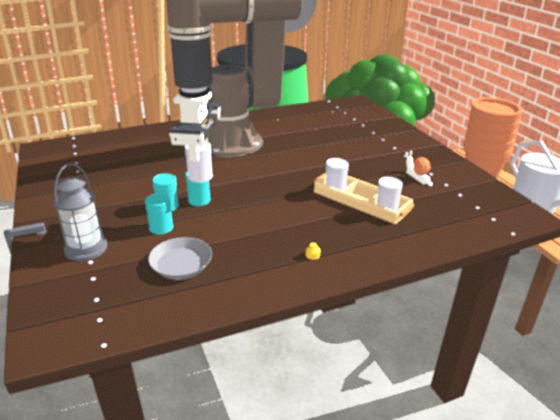

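A weighs about 7 N and is clearly the heaviest. It is held upright near (200,160). The two lighter tins stand in the tray at (336,173) and (389,192), and the bystanders are in place. Handing in.

```bash
python3 -c "
from plant import ctrl
print(ctrl.close_job())"
```

```text
the job is handed in; nothing more can be done
None
```

I handed the job in at about 20 s on the robot's clock: the heaviest tin (about 7 N, against about 2 N and 4 N) is held upright about 14 cm above the bench, the two lighter tins stand in the tray's end compartments, and the bystanders look unmoved; no verdict came back.

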